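# Lock up the instrument case

### The arm

A 7-joint arm with a two-finger parallel gripper is mounted at the origin on a cart in front of the work surface, level with it; the furniture and walls round the work are solid. World frame = base frame: x ahead of the robot, y to its left, z up, the work surface at z = 0. Lengths are in m, angles in degrees, forces in N, time in s.
With the tool pointing down it reaches from about 0.35 to 0.9 m from the base axis. Payload 7.2 kg.
Tool frame: the origin (TCP) lies midway between the tips of the shut fingers; the grasp point (between the pads) lies 19 mm behind it (hold_point_z is the distance from the TCP to the grasp point, in m); y points along the fingers, z is the direction in which the jaws open and shut, and the axes are right-handed (so a half turn about y gives the same grasp; the last joint's range is limited). The gripper opens to 88 mm and grips with 3 to 60 N. Pads are 20 mm wide; open, the fingers measure 115 mm over their backs; the gripper's body (75 mm by 178 mm) begins 61 mm behind the grasp point.
Start: joints at [71.15, 23.554, -0.728, 91.456, 0.321, 64.991, -4.71], TCP at [0.161, -0.604, 0.223] pointing down, gripper open.
Joint ranges: [-169.25, 169.25], [-16.82, 113.86], [-84.01, 82.57], [7.8, 145.47], [-59.2, 239.2], [7.22, 106.19], [-163.78, 163.78]. Speed limits (degrees/s): [136.94, 136.94, 172.46, 172.46, 180, 180, 180].

### API

Orientations are given as a 3x3 rotation matrix whose columns are the frame's x, y, z axes.
In Python, from cell import get_state, snapshot, camera_model, sign_off, hold_point_z gives the robot as it stands.
- The arm moves only by the tool send_rows, never from a script. Its arguments are lists of equal length, an entry for each row: "linear": the shift along the tool's x, y, z in mm, a list of three; "yaw": the turn about the tool's y in rad; "gripper": the finger opening in mm, from 0 to 87.8. A call has 1 to 20 rows; each row is the pose to reach, as a shift and turn from the pose commanded when the call began, along the tool's axes at that moment; what a row does not reach only later rows make up. A row lasts 1/10 s, in which the tool goes at most 50 mm and 8.59 degrees, less where a joint would pass 70% of its speed; a pose out of reach is approached as far as the arm can. A call with a gripper value outside its range is refused whole. The fingers move at their own pace and stop on an object; "force" is the grip in N (left out, the last holds). Time passes only in rows, so rows that repeat a pose let the fingers close. It gives the time, the measured TCP pose, the force and the opening at its end, in the units of the state.
- get_state(): the state, without advancing time (a new reading comes with each control period).
- snapshot(name): name is "side" or "top"; returns the picture (384x512x3 uint8, red, green, blue); there is no depth.
- camera_model(name): a dict with "fx", "fy", "cx", "cy" (pixels), "k1" (the pictures are not rectified: a ray, as slopes to the right and down, at radius r is drawn at 1 + k1 r^2 times it, then the intrinsics apply), "world_to_cam" (4x4, takes a point from world to camera coordinates). Camera axes: x right, y up, looking along -z (the intrinsics and any distortion apply to the point x, -y, -z); pixel columns grow to the right and rows downward; lengths in m; the calibration is good to about 2 mm. A picture is of the moment at which its call begins. camera_model takes no time and is no camera call.
- sign_off(): hands the job in, once; it reports no verdict.
The state is a dict: "time_s": time; "qpos": joint angles; "dq": joint speeds; "effort": joint torques, N m; "tcp_pos": TCP position; "eef_rot": TCP orientation; "force": force on the tool from outside, world axes, zero at the start; "wrist_torque": the same for the moment, N m; "width": opening from 0.0 (shut) to 1.0 (fully open).
Only numpy, scipy, OpenCV 4.12 (cv2) and the standard library are available. Lean on these libraries where they do the work, as an engineer would, in place of code of your own. Each camera call takes 0.05 s, during which the arm holds its last target. There are 200 camera calls.

### The job

Shut the lid of the blue instrument case, then take the steel shackle out of its grey holder, put its bow over the lid's tongue with both legs in the holes of the brass lock, and press it down until the hidden pawls click and hold it against the spring when you let go. Where it clicks differs from lock to lock: feel for it, and never press the shackle on the lock with more than 35 N. Leave the solder spool, the screwdriver and the green cap where they are.

Things in the scene. Friction and masses are not known exactly. Their poses are not given: they have to be found in the camera images.
- case: Blue sheet-metal case, 160 (x) x 170 (y) x 62 mm high, fixed to the bench, with a brass lock block (34 x 84 x 60 mm high) on its front (-x) face. Origin: centre of the case's underside; +x points to the lid's hinge side, z up.
- lock_mouth (a point): Middle of the brass lock's top face, 99 mm in front (-x) of the case's origin, 60 mm above the bench; axes as the case's. Two square holes (12 x 12 mm, chamfered 1.5 mm, vertical, through) are centred 22 mm to either side of it along y. The shackle catches when its feet are 19 to 35 mm below this point (hidden, differs each time); a hard stop lies 1.7 mm deeper.
- lock_works (a point): Point in the brass lock 15 mm below the mouth; axes as the case's; it does not tell the click's depth. Two sprung pawls (4 to 8 N while pushed apart, from 3 to 26 mm deep) and a sprung plate (3 N, 5 N at the end) resist the feet: under 15 N in all. At the click the force drops by some 3 to 5 N; a sharp rise after it is the stop. Uncaught, the shackle springs up to less than 17 mm depth.
- lid_hinge (a point): Middle of the lid's hinge line on the case, 82 mm behind (+x) the case's origin and 64 mm above the bench; axes as the case's, the hinge line is its y.
- lid (a joint): Lid angle in rad: 0 shut, grows as the front edge rises (start 0.6 to 1.0). Stiff hinge: it stays where it is left; 1 to 4 N near the front edge push it down. Blue plate, 166 mm from hinge to front edge, 174 mm wide, its top near the front edge 6 mm above the hinge line; a steel hasp plate, 40 mm wide, rises 4 mm more in the middle of the front.
- lid_front (a point): Middle of the lid's front edge, on its top face; turns with the lid (x to the hinge, z out of the lid's top). From here a steel tongue, 22 mm wide and 4 mm thick, juts 33 mm forward (-x); with the lid shut it lies over the lock between the two holes, its top 6 mm above the lock's mouth.
- shackle: Loose steel U of 10 mm square bar, 150 g, 54 mm wide (y), 70 mm high, standing legs down in the holder. Origin: on the line between the undersides of its two feet, midway; z up to the bow, y from leg to leg (leg centres 22 mm to either side), x across the 10 mm thickness. Feet taper to 7 mm over the last 4 mm. It is the same either way round; grasp the bow's bar across x.
- shackle_bar (a point): Centre of the bow's top bar, 65 mm above the shackle's origin; the bar is 54 mm long along y, 10 mm high and 10 mm thick, its top 70 mm above the feet.
- holder: Grey plastic holder, fixed, 44 (x) x 86 (y) x 34 mm high on a foot of 70 x 110 mm; two square sockets 13 x 13 mm, 22 mm to either side along y, in which the shackle's legs stand 30 mm deep, feet 4 mm above the bench. Origin: centre of its underside.
- solder_spool: White spool of wire, 70 x 55 x 44 mm, loose bystander. Origin: near the centre of its underside.
- screwdriver: Red-handled screwdriver, 188 mm long along y, 22 mm thick, loose bystander lying on the bench. Origin: near the centre of its underside.
- green_cap: Green plastic cap, 36 mm wide, 29 mm high, loose bystander. Origin: centre of its underside.
Mind the look-alikes: they are no part of the job. Several things have the shape of the shackle; the one meant has the colours described above.

How it is judged:
By the outcome, as a careful person would: the job done as asked, in the order asked, and still so for the second after the job is handed in, with the robot touching nothing.
It also fails if it takes over 64 s, if anything falls off the work surface, if the arm or the gripper's body presses on something with over 40 N, if the wrist force passes 120 N, or if a joint passes its speed limit or range.

## Working session

There is one attempt and no reset: what is moved stays moved. The work goes in short steps, Python scripts to look and compute and a tool call to move; the robot and the scene stay as the last step left them, time stands still between calls to the robot, and variables do not carry over. Pictures are saved under pics/ and viewed, about 8 in all and at most 12, crops included, and the job is handed in when it is done.

Besides the shell and the picture viewer there is one more tool, called after "Request:" as name([rows], argument=value, ...), one row to a line, values as JSON. send_rows: Moves the arm, as the interface text tells. Its arguments: {"type":"object","properties":{"linear":{"type":"array"},"yaw":{"type":"array"},"gripper":{"type":"array"},"force":{"type":"number"}},"required":["linear","yaw","gripper"]}

```bash
mkdir -p pics; ls; cat > h.py <<'E'
import numpy as np, cv2
from cell import *
def shot(n,f):
    im=snapshot(n); cv2.imwrite(f'pics/{f}.png',im[:,:,::-1]); return im
def ray(n,u,v):
    m=camera_model(n); a=np.array([(u-m['cx'])/m['fx'],(v-m['cy'])/m['fy']])
    s=a.copy()
    for _ in range(20): s=a/(1+m['k1']*(s@s))
    T=np.linalg.inv(np.array(m['world_to_cam'])); d=T[:3,:3]@np.array([s[0],-s[1],-1]); return T[:3,3],d/np.linalg.norm(d)
def onz(n,u,v,z):
    o,d=ray(n,u,v); return o+d*(z-o[2])/d[2]
def proj(n,p):
    m=camera_model(n); c=np.array(m['world_to_cam'])@np.append(p,1); s=np.array([c[0],-c[1]])/-c[2]
    s=s*(1+m['k1']*(s@s)); return s[0]*m['fx']+m['cx'],s[1]*m['fy']+m['cy']
E
python3 - <<'E'
from h import *
np.set_printoptions(precision=4,suppress=True)
a=shot('side','s0');b=shot('top','t0')
for n in('side','top'):
    m=camera_model(n);print(n,m['fx'],m['k1'],np.linalg.inv(np.array(m['world_to_cam'])))
s=get_state();print(s['tcp_pos'],s['eef_rot'],s['width'],s['force'],hold_point_z)
E
```

```text
pics
side 381.4187514612277 0.04178283016421127 [[-0.9898  0.0776 -0.1196  0.4014]
 [-0.14   -0.37    0.9184  1.1234]
 [ 0.027   0.9258  0.3771  0.437 ]
 [ 0.      0.      0.      1.    ]]
top 449.9104305839481 -0.09908426640347243 [[-0.016   0.9971 -0.0744  0.4303]
 [-0.9998 -0.0153  0.0088  0.2547]
 [ 0.0077  0.0745  0.9972  1.266 ]
 [ 0.      0.      0.      1.    ]]
[ 0.161  -0.6034  0.2219] [[-0.9662 -0.0004  0.2579]
 [-0.2579  0.0014 -0.9662]
 [ 0.0001 -1.     -0.0014]] 1.0018989915746668 [-0.5724 -0.0451 -0.8051] 0.0187
```

View pics/s0.png

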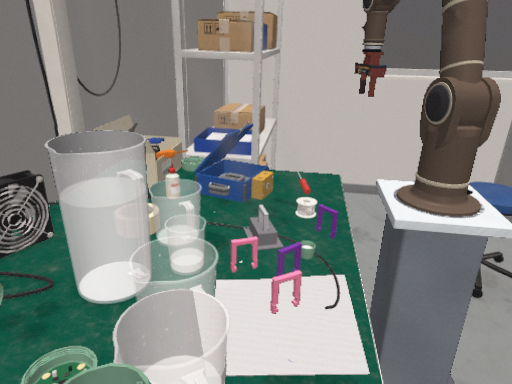

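View pics/t0.png

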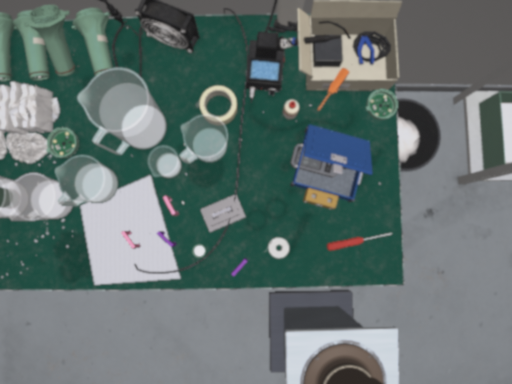

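The side view shows the blue case at (228,180), its lid open and the brass lock at (262,185). The grey holder with the steel shackle is at (263,228). In the top view the case is at (333,165), the lock at (322,198), and the holder at (223,213).

Things that could be taken for the shackle, top pixels: pink (170,206), pink (130,240), purple (165,239), purple (239,268). The steel one in the grey holder at (223,213) is the one meant. I'll check it in a close crop.

```bash
python3 - <<'E'
from h import *
a=cv2.imread('pics/s0.png');b=cv2.imread('pics/t0.png')
c=np.vstack([np.hstack([cv2.resize(b[185:240,190:260],(420,330),interpolation=3),cv2.resize(b[120:215,285:380],(330,330),interpolation=3)]),
 np.hstack([cv2.resize(a[195:255,235:295],(270,270),interpolation=3),cv2.resize(a[120:210,180:340],(480,270),interpolation=3)])])
cv2.imwrite('pics/c0.png',c)
np.set_printoptions(precision=3,suppress=True)
for n,u,v,z in [('top',223,213,.034),('top',322,198,.06),('side',262,228,.04),('top',279,247,.04),('top',199,251,.03),('top',360,242,.02)]: print(n,u,v,onz(n,u,v,z))
E
```

```text
top 223 213 [0.482 0.328 0.034]
top 322 198 [0.517 0.059 0.06 ]
side 262 228 [0.482 0.36  0.04 ]
top 279 247 [0.387 0.176 0.04 ]
top 199 251 [0.379 0.395 0.03 ]
top 360 242 [ 0.395 -0.051  0.02 ]
```

View pics/c0.png

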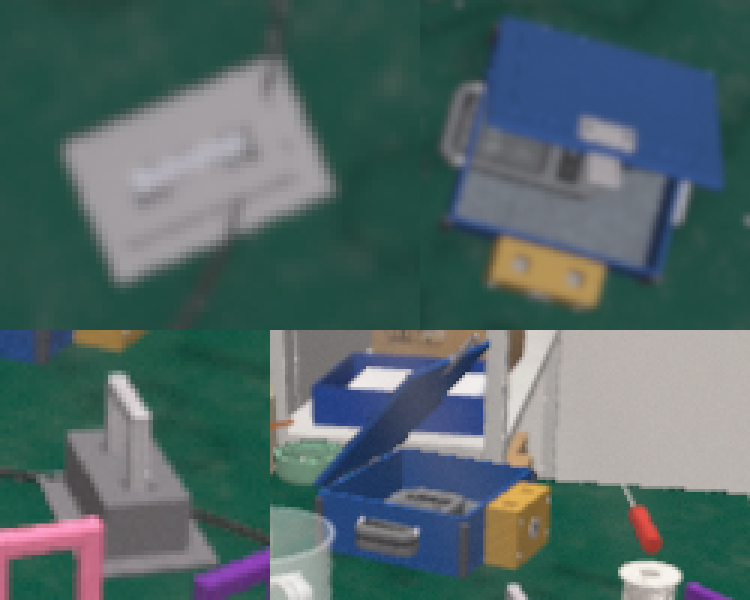

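The crop confirms the steel U in the grey holder. The pink and purple ones are look-alikes. In the brass lock, the holes sit at about (314,195.5) and (329,200.5) in the top view.

```bash
cat > m.py <<'E'
from h import *
np.set_printoptions(precision=4,suppress=True)
def comp(mask,u,v,k=0):
    n,l,st,c=cv2.connectedComponentsWithStats(mask.astype(np.uint8))
    i=max((i for i in range(1,n) if np.hypot(*(c[i]-[u,v]))<20),key=lambda i:st[i,4]); return l==i
def rectz(n,m,z):
    cs,_=cv2.findContours(cv2.resize(m.astype(np.uint8)*255,None,fx=8,fy=8,interpolation=1)//128,cv2.RETR_EXTERNAL,cv2.CHAIN_APPROX_NONE)
    c=max(cs,key=cv2.contourArea)[:,0]
    c=(c+.5)/8-.5
    P=np.array([onz(n,*p,z)[:2] for p in c]); r=cv2.minAreaRect((P*1000).astype(np.float32))
    b=cv2.boxPoints(r); e=[b[1]-b[0],b[2]-b[1]]; e=max(e,key=np.linalg.norm); 
    return r[0],sorted(r[1]),np.degrees(np.arctan2(-e[0],e[1])+np.pi/2)%180-90
E
python3 - <<'E'
from m import *
im=cv2.imread('pics/t0.png'); hsv=cv2.cvtColor(im,cv2.COLOR_BGR2HSV); g=im.max(2).astype(int)
# holder foot + bar
print('hsv bg',hsv[225,215],hsv[213,210],hsv[212,222],hsv[200,300])
m=comp((hsv[...,1]<50)&(hsv[...,2]>90),223,213); print('holder foot',m.sum(),rectz('top',m,.006))
sub=g*m; t=205
for t in(180,190,200):
    mb=comp((g>t)&(np.abs(np.arange(512)-223)[None]<20)&(np.abs(np.arange(384)-213)[:,None]<20),223,213)
    print(t,mb.sum(),rectz('top',mb,.074))
# brass
br=comp((abs(hsv[...,0].astype(int)-20)<7)&(hsv[...,1]>100)&(hsv[...,2]>100),322,198)
print('brass',br.sum(),rectz('top',br,.06))
# holes: whiteness inside brass region
w=im[...,0].astype(float); 
for u,v in((314,195.5),(329,200.5)):
    y0,x0=int(v)-3,int(u)-3; p=w[y0:y0+8,x0:x0+8]; q=np.clip(p-np.median(p)-20,0,None); Y,X=np.mgrid[y0:y0+8,x0:x0+8]
    c=((q*X).sum()/q.sum(),(q*Y).sum()/q.sum()); print(c,onz('top',*c,.06)); print(p.astype(int))
E
```

```text
hsv bg [158   7 154] [150   6 164] [131  11 181] [ 82 149  77]
holder foot 1073 ((483.84027099609375, 330.95367431640625), [76.8303451538086, 116.38555908203125], np.float32(22.327087))
180 27 ((483.7185363769531, 332.548583984375), [7.587556838989258, 47.50737762451172], np.float32(21.792686))Traceback (most recent call last):
  File "<stdin>", line 8, in <module>
  File "m.py", line 5, in comp
    i=max((i for i in range(1,n) if np.hypot(*(c[i]-[u,v]))<20),key=lambda i:st[i,4]); return l==i
ValueError: max() iterable argument is empty
```

```bash
python3 - <<'E'
from m import *
im=cv2.imread('pics/t0.png'); hsv=cv2.cvtColor(im,cv2.COLOR_BGR2HSV)
br=comp((abs(hsv[...,0].astype(int)-20)<7)&(hsv[...,1]>100)&(hsv[...,2]>100),322,198)
print('brass',br.sum(),rectz('top',br,.06))
w=im[...,0].astype(float); H=[]
for u,v in((314,195.5),(329,200.5)):
    y0,x0=int(v)-3,int(u)-3; p=w[y0:y0+7,x0:x0+8]; q=np.clip(p-np.median(p)-20,0,None); Y,X=np.mgrid[y0:y0+7,x0:x0+8]
    c=((q*X).sum()/q.sum(),(q*Y).sum()/q.sum()); H.append(onz('top',*c,.06)); print(c,H[-1]); print(p.astype(int))
d=H[0]-H[1];print(np.linalg.norm(d),np.degrees(np.arctan2(-d[0],d[1])),(H[0]+H[1])/2)
# side view of brass, and bar
a=cv2.imread('pics/s0.png');cv2.imwrite('pics/c1.png',np.hstack([cv2.resize(a[165:205,240:280],(400,400),interpolation=2),cv2.resize(a[200:240,240:280],(400,400),interpolation=2)]))
E
```

```text
brass 357 ((516.3406982421875, 62.43278503417969), [37.8266487121582, 88.93367767333984], np.float32(-16.426735))
(np.float64(313.02050113895217), np.float64(195.79043280182233)) [0.5232 0.0832 0.06  ]
[[ 88  87  86  86  86  87  87  87]
 [ 91  94  94  90  87  85  86  89]
 [102 115 119 111  98  85  85  88]
 [113 132 139 132 113  91  84  87]
 [115 135 144 137 116  92  85  87]
 [108 123 132 127 109  90  86  88]
 [ 97 105 111 108  96  87  87  88]]
(np.float64(328.5793357933579), np.float64(200.10332103321034)) [0.5108 0.0413 0.06  ]
[[ 90  90  91  89  86  85  85  87]
 [ 94 103 111 108  97  87  84  86]
 [ 99 117 131 131 117  97  84  85]
 [102 122 139 141 126 101  86  85]
 [101 119 134 135 121  97  85  87]
 [ 96 106 115 117 107  91  86  88]
 [ 90  93  97  98  94  88  87  89]]
0.04365538281928527 -16.38072893622218 [0.517  0.0622 0.06  ]
```

View pics/c1.png

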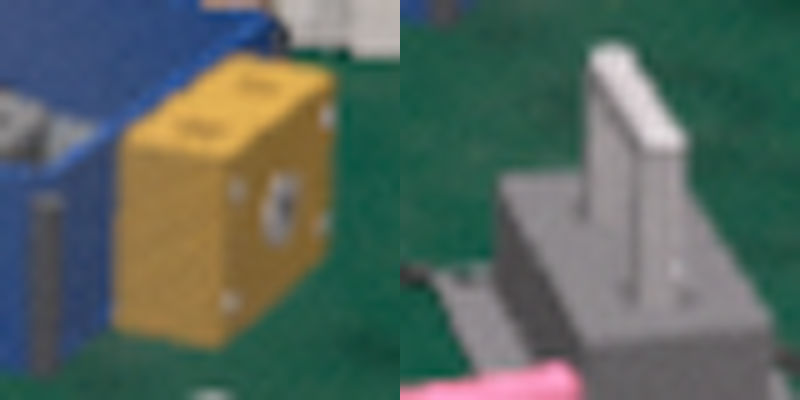

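```bash
python3 - <<'E'
from m import *
from scipy.optimize import least_squares
for n,u,v,z in (('side',259.75,177.35,.06),('side',265.55,173.15,.06),('side',263.5,209.05,.074)): print(onz(n,u,v,z))
L=np.array([.517,.0622,0]); y=np.radians(-16.4); ex=np.array([np.cos(y),np.sin(y),0]); ey=np.array([-np.sin(y),np.cos(y),0])
h=L+.181*ex+[0,0,.064]; print('hinge',h)
def P(t,r,dy,dz): return h+ey*dy-ex*(r*np.cos(t)+0*dz)+np.array([0,0,r*np.sin(t)])+dz*(np.array([0,0,np.cos(t)])+ex*np.sin(t))
for t in np.arange(.5,1.11,.1): print(round(t,1),proj('top',P(t,.166,0,.006)),proj('top',P(t,.166,.087,.006)),proj('top',P(t,.166,-.087,.006)))
E
```

```text
[0.5239 0.0824 0.06  ]
[0.5116 0.0416 0.06  ]
[0.4835 0.3317 0.074 ]
hinge [0.6906 0.0111 0.064 ]
0.5 (np.float64(330.23392724257013), np.float64(180.6857730868404)) (np.float64(296.84273289238456), np.float64(171.40959383794805)) (np.float64(363.4379097776285), np.float64(189.9562094348632))
0.6 (np.float64(332.1543923475665), np.float64(176.51313355451944)) (np.float64(298.37920160760785), np.float64(167.12551442556182)) (np.float64(365.73371813886405), np.float64(185.8995086891465))
0.7 (np.float64(334.1794694122432), np.float64(171.77601939530243)) (np.float64(300.0463603059387), np.float64(162.28343787123765)) (np.float64(368.108066281359), np.float64(181.2728095399665))
0.8 (np.float64(336.28476332628355), np.float64(166.51996798257292)) (np.float64(301.82570803174156), np.float64(156.93057484565588)) (np.float64(370.5308140380188), np.float64(176.11995144410733))
0.9 (np.float64(338.44304012972873), np.float64(160.80242345053583)) (np.float64(303.6956672908696), np.float64(151.1260108367274)) (np.float64(372.9692337232267), np.float64(170.49667761722745))
1.0 (np.float64(340.62473560043424), np.float64(154.69224978860495)) (np.float64(305.63190637973025), np.float64(144.94016912822016)) (np.float64(375.38869989930504), np.float64(164.4701960845495))
1.1 (np.float64(342.7986202842328), np.float64(148.2687019817818)) (np.float64(307.6078156292657), np.float64(138.45372866875633)) (np.float64(377.75353673999734), np.float64(158.1182042860204))
```

Two views agree: lock mouth (0.517, 0.062) with yaw −16.4°, shackle (0.4837, 0.332) with yaw 22°, lid angle about 0.86. First I'll move above the lid with the fingers shut.

Request:
send_rows([
  [-30,-20,-26],
  [-61,-40,-54],
  [-102,-40,-90],
  [-143,-40,-125],
  [-184,-40,-161],
  [-225,-40,-197],
  [-266,-40,-233],
  [-307,-40,-269],
  [-348,-40,-305],
  [-389,-40,-341],
  [-430,-40,-377],
  [-471,-40,-412],
  [-512,-40,-448],
  [-553,-40,-484],
  [-594,-40,-520],
  [-614,-40,-538],
  [-614,-40,-538],
  [-614,-40,-538],
  [-614,-40,-538],
  [-614,-40,-538],
], yaw=[-0.05,-0.1,-0.17,-0.24,-0.31,-0.38,-0.45,-0.52,-0.59,-0.66,-0.73,-0.8,-0.87,-0.94,-1.0,-1.024,-1.024,-1.024,-1.024,-1.024], gripper=[0,0,0,0,0,0,0,0,0,0,0,0,0,0,0,0,0,0,0,0], force=30)

```text
time_s: 2.1
tcp_pos: [0.6152, 0.0726, 0.2623]
eef_rot: [[-0.284, -0.001, 0.959], [-0.959, -0.001, -0.284], [0.001, -1.0, -0.0]]
force: [-1.1, -0.2, -0.3]
width: 0.004
```

Request:
send_rows([
  [0,20,0],
  [0,40,-3],
  [0,52,-7],
  [0,64,-12],
  [0,76,-16],
  [0,88,-20],
  [0,100,-24],
  [0,112,-29],
  [0,124,-33],
  [0,136,-37],
  [0,148,-41],
  [0,160,-46],
  [0,170,-49],
  [0,180,-52],
  [0,184,-54],
  [0,188,-55],
], yaw=[0,0,0,0,0,0,0,0,0,0,0,0,0,0,0,0], gripper=[0,0,0,0,0,0,0,0,0,0,0,0,0,0,0,0])

```text
time_s: 3.7
tcp_pos: [0.5638, 0.0893, 0.0749]
eef_rot: [[-0.283, 0.002, 0.959], [-0.959, -0.0, -0.283], [-0.001, -1.0, 0.002]]
force: [-0.2, -0.1, 0.5]
width: 0.006
```

Request:
send_rows([
  [0,2,0],
  [0,3,0],
  [0,4,0],
  [0,5,0],
  [0,5,0],
], yaw=[0,0,0,0,0], gripper=[0,0,0,0,0])

```text
time_s: 4.2
tcp_pos: [0.5635, 0.0896, 0.0704]
eef_rot: [[-0.282, 0.001, 0.959], [-0.959, -0.0, -0.282], [-0.0, -1.0, 0.001]]
force: [-0.8, -0.9, 4.9]
width: -0.0
```

Request:
send_rows([
  [0,1,0],
  [0,2,0],
  [0,2,0],
], yaw=[0,0,0], gripper=[0,0,0])

```text
time_s: 4.5
tcp_pos: [0.5635, 0.0897, 0.0703]
eef_rot: [[-0.282, 0.002, 0.959], [-0.959, -0.001, -0.282], [0.001, -1.0, 0.002]]
force: [-7.2, -3.6, 22.3]
width: 0.01
```

The lid stopped hard at z = 0.0703, where 0.070 was expected. Now over to the shackle.

Request:
send_rows([
  [0,-30,0],
  [0,-65,0],
  [-30,-65,-21],
  [-65,-65,-45],
  [-100,-65,-69],
  [-135,-65,-93],
  [-170,-65,-117],
  [-200,-65,-138],
  [-210,-65,-145],
  [-210,-65,-145],
  [-210,-65,-145],
  [-210,-65,-145],
], yaw=[0,0,-0.1,-0.2,-0.3,-0.4,-0.5,-0.6,-0.67,-0.67,-0.67,-0.67], gripper=[0,0,20,40,40,40,40,40,40,40,40,40])

```text
time_s: 5.7
tcp_pos: [0.4839, 0.3305, 0.1325]
eef_rot: [[0.371, 0.0, 0.929], [-0.929, -0.001, 0.371], [0.001, -1.0, -0.0]]
force: [0.3, -0.9, 0.3]
width: 0.457
```

```bash
python3 - <<'E'
from m import *
a=shot('side','s1');b=shot('top','t1')
c=np.hstack([cv2.resize(b[120:260,180:380],(400,280),interpolation=3),cv2.resize(a[120:260,180:320],(280,280),interpolation=3)]);cv2.imwrite('pics/c2.png',c)
s=get_state();print(s['tcp_pos'],s['eef_rot'],s['width'],s['force'])
E
```

```text
[0.4839 0.3306 0.1326] [[ 0.3716  0.0004  0.9284]
 [-0.9284 -0.0008  0.3716]
 [ 0.0009 -1.      0.    ]] 0.4537350954979799 [-0.4366 -0.0666 -0.4437]
```

View pics/c2.png

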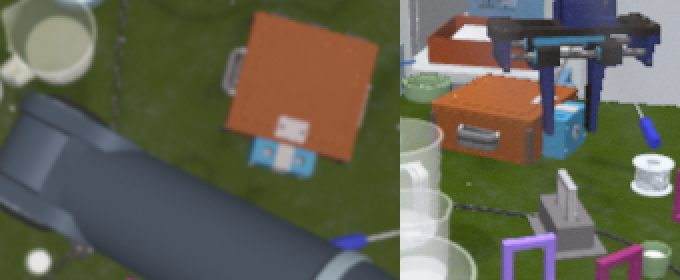

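The picture has red and blue swapped by my crop. It shows the lid shut, with the tongue over the lock between the holes (about crop (285,155)), and the jaws above the shackle bar. Descending and gripping.

Request:
send_rows([
  [0,20,0],
  [-1,40,0],
  [-1,55,0],
  [-1,65,0],
  [-1,75.5,0],
  [-1,75.5,0],
  [-1,75.5,0],
  [-1,75.5,0],
  [-1,75.5,0],
  [-1,75.5,0],
  [-1,75.5,0],
  [-1,75.5,0],
], yaw=[0,0,0,0,0,0,0,0,0,0,0,0], gripper=[40,40,40,40,40,40,0,0,0,0,0,0], force=50)

```text
time_s: 7.0
tcp_pos: [0.4829, 0.3332, 0.0575]
eef_rot: [[0.375, 0.001, 0.927], [-0.927, 0.0, 0.375], [-0.0, -1.0, 0.001]]
force: [0.7, 0.1, 3.1]
width: 0.106
```

Request:
send_rows([
  [0,-6,0],
  [0,-20,0],
  [0,-45,0],
  [0,-75,0],
  [0,-105,0],
  [0,-107,0],
  [0,-107,0],
], yaw=[0,0,0,0,0,0,0], gripper=[0,0,0,0,0,0,0])

```text
time_s: 7.7
tcp_pos: [0.483, 0.3331, 0.1652]
eef_rot: [[0.374, 0.002, 0.927], [-0.927, 0.001, 0.374], [0.0, -1.0, 0.002]]
force: [-1.1, -0.8, -1.4]
width: 0.109
```

Request:
send_rows([
  [25,0,-6],
  [60,0,-15],
  [95,0,-25],
  [130,0,-34],
  [165,0,-43],
  [200,0,-52],
  [235,0,-61],
  [255,0,-67],
  [263,0,-69],
  [263,0,-69],
  [263,0,-69],
  [263,0,-69],
], yaw=[0.05,0.14,0.24,0.33,0.42,0.51,0.6,0.65,0.67,0.67,0.67,0.67], gripper=[0,0,0,0,0,0,0,0,0,0,0,0])

```text
time_s: 8.9
tcp_pos: [0.517, 0.0654, 0.1641]
eef_rot: [[-0.279, -0.0, 0.96], [-0.96, 0.001, -0.279], [-0.001, -1.0, -0.0]]
force: [-0.6, -0.1, -2.0]
width: 0.113
```

```bash
python3 - <<'E'
from m import *
a=shot('side','s2')
cv2.imwrite('pics/c3.png',cv2.resize(a[120:210,220:310,::-1],(720,600)[::1] if 0 else (600,600),interpolation=2))
s=get_state();print(s['tcp_pos'],s['eef_rot'],s['width'],s['force'])
y=np.radians(-16.4); ey=np.array([-np.sin(y),np.cos(y),0])
t=np.array(s['tcp_pos'])
for k in(.022,-.022):
    p=t+(k-.0014)*ey; p[2]-=.053; u=np.array(proj('side',p)); print('foot',u,(u-[220,120]+.45)*6.667)
E
```

```text
[0.517  0.0652 0.1641] [[-0.279  -0.      0.9603]
 [-0.9603  0.0007 -0.279 ]
 [-0.0006 -1.     -0.0002]] 0.10948850962439047 [ 0.0887  0.6626 -0.9305]
foot [260.5861 160.8423] [273.5879 275.2958]
foot [266.553  156.9461] [313.3689 249.3196]
```

View pics/c3.png

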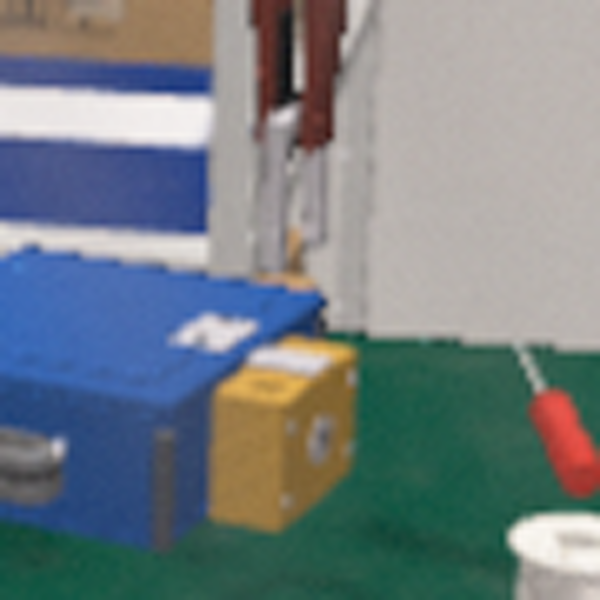

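The shackle hangs upright in the jaws. Its feet, at crop (270,270) and (313,242), are within about 1 px of prediction. Nudging 1.5 mm and lowering to just above the mouth.

Request:
send_rows([
  [1.5,10,1],
  [1.5,25,1],
  [1.5,38,1],
  [1.5,44,1],
  [1.5,47,1],
  [1.5,50,1],
  [1.5,52,1],
  [1.5,52,1],
], yaw=[0,0,0,0,0,0,0,0], gripper=[0,0,0,0,0,0,0,0])

```text
time_s: 9.75
tcp_pos: [0.5178, 0.0617, 0.1122]
eef_rot: [[-0.282, 0.0, 0.959], [-0.959, -0.0, -0.282], [-0.0, -1.0, 0.0]]
force: [0.5, 0.3, -0.4]
width: 0.11
```

Request:
send_rows([
  [-0.5,1,0],
  [-1,2,0],
  [-1,2.5,0],
  [-1,3,0],
  [-1,3,0],
], yaw=[0,0,0,0,0], gripper=[0,0,0,0,0])

```text
time_s: 10.25
tcp_pos: [0.518, 0.0626, 0.1091]
eef_rot: [[-0.282, -0.0, 0.959], [-0.959, -0.0, -0.282], [0.0, -1.0, -0.0]]
force: [-0.0, -0.2, -1.3]
width: 0.107
```

Request:
send_rows([
  [0,1,0],
  [0,2,0],
  [0,3,0],
  [0,3,0],
], yaw=[0,0,0,0], gripper=[0,0,0,0])

```text
time_s: 10.65
tcp_pos: [0.518, 0.0626, 0.106]
eef_rot: [[-0.282, -0.0, 0.959], [-0.959, -0.0, -0.282], [0.0, -1.0, -0.0]]
force: [-0.8, 0.2, -1.2]
width: 0.109
```

Request:
send_rows([
  [0,1,0],
  [0,2,0],
  [0,3,0],
  [0,4,0],
  [0,4,0],
], yaw=[0,0,0,0,0], gripper=[0,0,0,0,0])

```text
time_s: 11.15
tcp_pos: [0.518, 0.0626, 0.102]
eef_rot: [[-0.282, -0.0, 0.959], [-0.959, -0.0, -0.282], [0.0, -1.0, -0.0]]
force: [0.2, 0.0, -0.9]
width: 0.109
```

Request:
send_rows([
  [0,1,0],
  [0,2,0],
  [0,3,0],
  [0,4,0],
  [0,4,0],
], yaw=[0,0,0,0,0], gripper=[0,0,0,0,0])

```text
time_s: 11.65
tcp_pos: [0.5181, 0.0626, 0.0982]
eef_rot: [[-0.282, 0.0, 0.959], [-0.959, -0.0, -0.282], [-0.0, -1.0, 0.0]]
force: [-0.4, -0.5, -1.4]
width: 0.109
```

Request:
send_rows([
  [0,1,0],
  [0,2,0],
  [0,2,0],
], yaw=[0,0,0], gripper=[0,0,0])

```text
time_s: 11.95
tcp_pos: [0.5181, 0.0627, 0.0962]
eef_rot: [[-0.282, 0.0, 0.959], [-0.959, 0.0, -0.282], [-0.0, -1.0, 0.0]]
force: [-0.1, -0.2, 1.8]
width: 0.108
```

Request:
send_rows([
  [0,1,0],
  [0,1,0],
], yaw=[0,0], gripper=[0,0])

```text
time_s: 12.15
tcp_pos: [0.5181, 0.0627, 0.0951]
eef_rot: [[-0.282, 0.0, 0.959], [-0.959, 0.0, -0.282], [-0.0, -1.0, 0.0]]
force: [-0.0, -0.0, 1.9]
width: 0.109
```

Request:
send_rows([
  [0,1,0],
  [0,1,0],
], yaw=[0,0], gripper=[0,0])

```text
time_s: 12.35
tcp_pos: [0.5181, 0.0626, 0.0941]
eef_rot: [[-0.282, 0.0, 0.959], [-0.959, 0.0, -0.282], [-0.0, -1.0, 0.0]]
force: [-0.4, -0.3, 2.1]
width: 0.111
```

Request:
send_rows([
  [0,1,0],
  [0,1,0],
], yaw=[0,0], gripper=[0,0])

```text
time_s: 12.55
tcp_pos: [0.5181, 0.0627, 0.0931]
eef_rot: [[-0.282, 0.0, 0.959], [-0.959, 0.0, -0.282], [-0.0, -1.0, 0.0]]
force: [-0.2, 0.2, 2.9]
width: 0.108
```

Request:
send_rows([
  [0,1,0],
  [0,1,0],
], yaw=[0,0], gripper=[0,0])

```text
time_s: 12.75
tcp_pos: [0.5183, 0.0626, 0.0925]
eef_rot: [[-0.282, 0.001, 0.959], [-0.959, -0.0, -0.282], [-0.0, -1.0, 0.001]]
force: [-0.3, -0.8, 5.9]
width: 0.104
```

Request:
send_rows([
  [0,1,0],
  [0,1,0],
], yaw=[0,0], gripper=[0,0])

```text
time_s: 12.95
tcp_pos: [0.5184, 0.0627, 0.0917]
eef_rot: [[-0.282, 0.001, 0.959], [-0.959, -0.0, -0.282], [-0.0, -1.0, 0.001]]
force: [-0.7, 0.3, 6.7]
width: 0.112
```

Request:
send_rows([
  [0,1,0],
  [0,1,0],
], yaw=[0,0], gripper=[0,0])

```text
time_s: 13.15
tcp_pos: [0.5185, 0.0627, 0.0908]
eef_rot: [[-0.282, 0.001, 0.959], [-0.959, -0.0, -0.282], [-0.0, -1.0, 0.001]]
force: [-1.0, 0.5, 7.1]
width: 0.108
```

Request:
send_rows([
  [0,1,0],
  [0,1,0],
], yaw=[0,0], gripper=[0,0])

```text
time_s: 13.35
tcp_pos: [0.5184, 0.0627, 0.0895]
eef_rot: [[-0.282, 0.001, 0.959], [-0.959, -0.0, -0.282], [-0.0, -1.0, 0.001]]
force: [1.1, 0.1, 4.8]
width: 0.11
```

Request:
send_rows([
  [0,0.5,0],
  [0,0.5,0],
], yaw=[0,0], gripper=[0,0])

```text
time_s: 13.55
tcp_pos: [0.5184, 0.0627, 0.089]
eef_rot: [[-0.282, 0.001, 0.959], [-0.959, -0.0, -0.282], [-0.0, -1.0, 0.001]]
force: [0.6, 0.2, 5.4]
width: 0.11
```

Request:
send_rows([
  [0,0.5,0],
  [0,0.5,0],
], yaw=[0,0], gripper=[0,0])

```text
time_s: 13.75
tcp_pos: [0.5184, 0.0627, 0.0885]
eef_rot: [[-0.282, 0.001, 0.959], [-0.959, 0.0, -0.282], [-0.0, -1.0, 0.001]]
force: [-0.3, -1.2, 5.2]
width: 0.106
```

Request:
send_rows([
  [0,0.5,0],
  [0,0.5,0],
], yaw=[0,0], gripper=[0,0])

```text
time_s: 13.95
tcp_pos: [0.5184, 0.0627, 0.088]
eef_rot: [[-0.282, 0.001, 0.959], [-0.959, 0.0, -0.282], [-0.0, -1.0, 0.001]]
force: [-0.1, -0.3, 6.1]
width: 0.111
```

Request:
send_rows([
  [0,0.5,0],
  [0,0.5,0],
], yaw=[0,0], gripper=[0,0])

```text
time_s: 14.15
tcp_pos: [0.5185, 0.0627, 0.0876]
eef_rot: [[-0.282, 0.001, 0.959], [-0.959, 0.0, -0.282], [-0.0, -1.0, 0.001]]
force: [-1.0, 0.2, 6.7]
width: 0.106
```

No stop where one would follow that small dip, so it wasn't the click. I'll keep feeling downwards.

Request:
send_rows([
  [0,0.5,0],
  [0,0.5,0],
], yaw=[0,0], gripper=[0,0])

```text
time_s: 14.35
tcp_pos: [0.5185, 0.0627, 0.0872]
eef_rot: [[-0.282, 0.001, 0.959], [-0.959, -0.0, -0.282], [-0.0, -1.0, 0.001]]
force: [-0.8, -0.3, 7.7]
width: 0.105
```

Request:
send_rows([
  [0,0.5,0],
  [0,0.5,0],
], yaw=[0,0], gripper=[0,0])

```text
time_s: 14.55
tcp_pos: [0.5183, 0.0627, 0.0863]
eef_rot: [[-0.282, 0.001, 0.959], [-0.959, 0.0, -0.282], [-0.0, -1.0, 0.001]]
force: [-0.2, -0.3, 3.1]
width: 0.11
```

Request:
send_rows([
  [0,0.5,0],
  [0,0.5,0],
], yaw=[0,0], gripper=[0,0])

```text
time_s: 14.75
tcp_pos: [0.5182, 0.0627, 0.0856]
eef_rot: [[-0.282, 0.0, 0.959], [-0.959, 0.0, -0.282], [-0.0, -1.0, 0.0]]
force: [0.5, -0.4, 3.9]
width: 0.11
```

Request:
send_rows([
  [0,0.5,0],
  [0,0.5,0],
], yaw=[0,0], gripper=[0,0])

```text
time_s: 14.95
tcp_pos: [0.5182, 0.0627, 0.0851]
eef_rot: [[-0.282, 0.0, 0.959], [-0.959, 0.0, -0.282], [-0.0, -1.0, 0.0]]
force: [0.8, 0.1, 3.3]
width: 0.106
```

Request:
send_rows([
  [0,0.5,0],
  [0,0.5,0],
], yaw=[0,0], gripper=[0,0])

```text
time_s: 15.15
tcp_pos: [0.5181, 0.0627, 0.0846]
eef_rot: [[-0.282, 0.0, 0.959], [-0.959, 0.0, -0.282], [-0.0, -1.0, 0.0]]
force: [1.3, 0.3, 3.8]
width: 0.111
```

Request:
send_rows([
  [0,0.5,0],
  [0,0.5,0],
], yaw=[0,0], gripper=[0,0])

```text
time_s: 15.35
tcp_pos: [0.5181, 0.0627, 0.0841]
eef_rot: [[-0.282, 0.0, 0.959], [-0.959, 0.0, -0.282], [-0.0, -1.0, 0.0]]
force: [1.8, 1.3, 3.7]
width: 0.107
```

Request:
send_rows([
  [0,0.5,0],
  [0,0.5,0],
], yaw=[0,0], gripper=[0,0])

```text
time_s: 15.55
tcp_pos: [0.5181, 0.0627, 0.0836]
eef_rot: [[-0.282, 0.0, 0.959], [-0.959, 0.0, -0.282], [-0.0, -1.0, 0.0]]
force: [1.1, -0.3, 4.0]
width: 0.106
```

Request:
send_rows([
  [0,0.5,0],
  [0,0.5,0],
], yaw=[0,0], gripper=[0,0])

```text
time_s: 15.75
tcp_pos: [0.518, 0.0627, 0.0831]
eef_rot: [[-0.282, 0.0, 0.959], [-0.959, 0.0, -0.282], [-0.0, -1.0, 0.0]]
force: [1.7, 0.3, 2.3]
width: 0.109
```

Request:
send_rows([
  [0,0.5,0],
  [0,0.5,0],
], yaw=[0,0], gripper=[0,0])

```text
time_s: 15.95
tcp_pos: [0.518, 0.0626, 0.0826]
eef_rot: [[-0.282, 0.0, 0.959], [-0.959, 0.0, -0.282], [-0.0, -1.0, 0.0]]
force: [1.3, -0.2, 3.4]
width: 0.106
```

Request:
send_rows([
  [0,0.5,0],
  [0,0.5,0],
], yaw=[0,0], gripper=[0,0])

```text
time_s: 16.15
tcp_pos: [0.518, 0.0626, 0.0821]
eef_rot: [[-0.282, 0.0, 0.959], [-0.959, 0.0, -0.282], [-0.0, -1.0, 0.0]]
force: [1.6, -0.0, 4.0]
width: 0.109
```

Request:
send_rows([
  [0,0.5,0],
  [0,0.5,0],
], yaw=[0,0], gripper=[0,0])

```text
time_s: 16.35
tcp_pos: [0.5181, 0.0627, 0.0816]
eef_rot: [[-0.282, 0.0, 0.959], [-0.959, 0.0, -0.282], [-0.0, -1.0, 0.0]]
force: [0.9, -0.2, 3.7]
width: 0.108
```

Request:
send_rows([
  [0,0.5,0],
  [0,0.5,0],
], yaw=[0,0], gripper=[0,0])

```text
time_s: 16.55
tcp_pos: [0.518, 0.0626, 0.0811]
eef_rot: [[-0.282, -0.0, 0.959], [-0.959, 0.0, -0.282], [-0.0, -1.0, -0.0]]
force: [0.7, -0.5, 3.6]
width: 0.11
```

Request:
send_rows([
  [0,0.5,0],
  [0,0.5,0],
], yaw=[0,0], gripper=[0,0])

```text
time_s: 16.75
tcp_pos: [0.518, 0.0626, 0.0806]
eef_rot: [[-0.282, 0.0, 0.959], [-0.959, 0.0, -0.282], [-0.0, -1.0, 0.0]]
force: [2.4, 0.6, 3.6]
width: 0.109
```

Request:
send_rows([
  [0,0.5,0],
  [0,0.5,0],
], yaw=[0,0], gripper=[0,0])

```text
time_s: 16.95
tcp_pos: [0.5177, 0.0624, 0.0797]
eef_rot: [[-0.282, -0.001, 0.959], [-0.959, -0.0, -0.282], [0.0, -1.0, -0.001]]
force: [1.9, 0.6, 0.1]
width: 0.109
```

A 3.5 N drop with a small jump at a depth of about 33 mm looks like the click. The stop should be within 1.7 mm.

Request:
send_rows([
  [0,0.5,0],
  [0,0.5,0],
], yaw=[0,0], gripper=[0,0])

```text
time_s: 17.15
tcp_pos: [0.5179, 0.0625, 0.0795]
eef_rot: [[-0.282, -0.0, 0.959], [-0.959, -0.0, -0.282], [0.0, -1.0, -0.0]]
force: [1.3, 0.3, 3.0]
width: 0.105
```

Request:
send_rows([
  [0,0.5,0],
  [0,0.5,0],
], yaw=[0,0], gripper=[0,0])

```text
time_s: 17.35
tcp_pos: [0.5179, 0.0625, 0.0791]
eef_rot: [[-0.282, -0.0, 0.959], [-0.959, -0.0, -0.282], [0.0, -1.0, -0.0]]
force: [0.6, 0.4, 2.6]
width: 0.106
```

Request:
send_rows([
  [0,0.5,0],
  [0,0.5,0],
], yaw=[0,0], gripper=[0,0])

```text
time_s: 17.55
tcp_pos: [0.5179, 0.0625, 0.0786]
eef_rot: [[-0.282, -0.0, 0.959], [-0.959, -0.0, -0.282], [0.0, -1.0, -0.0]]
force: [0.6, -0.9, 2.8]
width: 0.108
```

Request:
send_rows([
  [0,0.5,0],
  [0,0.5,0],
], yaw=[0,0], gripper=[0,0])

```text
time_s: 17.75
tcp_pos: [0.5179, 0.0626, 0.0781]
eef_rot: [[-0.282, -0.0, 0.959], [-0.959, -0.0, -0.282], [0.0, -1.0, -0.0]]
force: [0.5, -0.6, 3.3]
width: 0.109
```

Request:
send_rows([
  [0,0.5,0],
  [0,0.5,0],
], yaw=[0,0], gripper=[0,0])

```text
time_s: 17.95
tcp_pos: [0.5181, 0.0626, 0.0779]
eef_rot: [[-0.282, 0.0, 0.959], [-0.959, -0.0, -0.282], [0.0, -1.0, 0.0]]
force: [0.6, 0.2, 6.4]
width: 0.109
```

Request:
send_rows([
  [0,0.5,0],
  [0,0.5,0],
], yaw=[0,0], gripper=[0,0])

```text
time_s: 18.15
tcp_pos: [0.5183, 0.0626, 0.0778]
eef_rot: [[-0.282, 0.001, 0.959], [-0.959, -0.0, -0.282], [0.0, -1.0, 0.001]]
force: [-1.4, -0.6, 10.3]
width: 0.104
```

The stop is at z = 0.0778, 1.9 mm past the drop, which fits the click. I'll ease off slightly and release.

Request:
send_rows([
  [0,-1,0],
  [0,-2.5,0],
  [0,-2.5,0],
], yaw=[0,0,0], gripper=[0,0,0])

```text
time_s: 18.45
tcp_pos: [0.518, 0.0625, 0.0796]
eef_rot: [[-0.282, -0.0, 0.959], [-0.959, -0.0, -0.282], [0.0, -1.0, -0.0]]
force: [0.4, -0.2, 3.4]
width: 0.112
```

Request:
send_rows([
  [0,0,0],
  [0,0,0],
  [0,0,0],
  [0,0,0],
  [0,-20,0],
  [0,-55,0],
  [0,-100,0],
  [0,-145,0],
  [0,-180,0],
  [0,-180,0],
], yaw=[0,0,0,0,0,0,0,0,0,0], gripper=[30,30,30,30,30,30,30,30,30,30])

```text
time_s: 19.45
tcp_pos: [0.5203, 0.0635, 0.2645]
eef_rot: [[-0.282, 0.008, 0.959], [-0.959, 0.0, -0.282], [-0.003, -1.0, 0.008]]
force: [0.1, 0.7, -0.5]
width: 0.344
```

```bash
python3 - <<'E'
from m import *
a=shot('side','s3');s0=cv2.imread('pics/s0.png')
c=np.hstack([cv2.resize(a[160:215,230:285,::-1],(500,500),interpolation=2),cv2.resize(a[130:270,240:340,::-1],(300,500),interpolation=2)]);cv2.imwrite('pics/c4.png',c)
s=get_state();print(s['tcp_pos'],s['width'],s['force'])
y=np.radians(-16.4); ey=np.array([-np.sin(y),np.cos(y),0])
for dep in(.033,.015):
  for k in(.027,-.027):
    p=np.array([.5173,.0622,0])+k*ey; p[2]=.13-dep; u=np.array(proj('side',p)); print(dep,u,(u-[230,160]+.45)*9.09)
E
```

```text
[0.5191 0.0629 0.2619] 0.34197867083059413 [-0.2986 -0.3634 -1.2046]
0.033 [259.5568 165.8398] [272.7616  57.1745]
0.033 [266.8486 160.9056] [339.0443  12.3227]
0.015 [259.7572 159.8184] [274.5832   2.4398]
0.015 [267.0856 155.096 ] [341.1984 -40.4865]
```

View pics/c4.png

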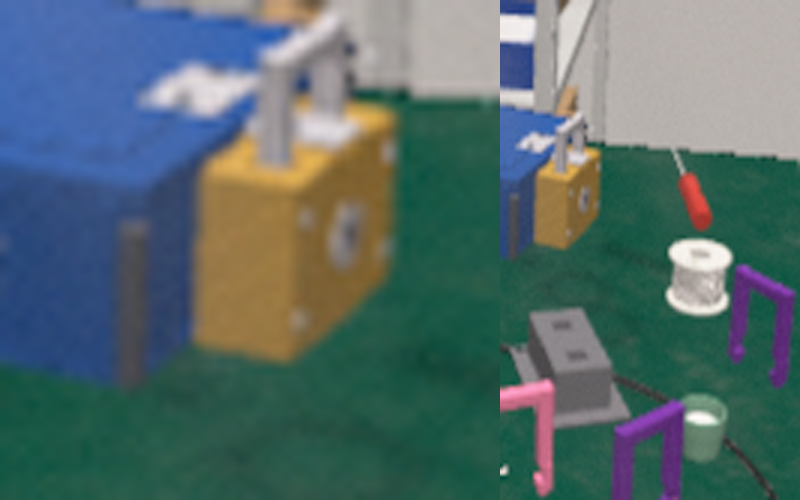

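The shackle sits deep in both holes over the tongue. Its bar corners at crop (275,60) and (335,18) match the 33 mm depth prediction of (273,57) and (339,12), not an uncaught height. The spool, screwdriver and cap are in place. I'm handing the job in.

```bash
python3 -c "
from cell import *
print(get_state()['time_s']); print(sign_off())"
```

```text
19.5
the job is handed in; nothing more can be done
None
```

The job is handed in at 19.5 s: the lid is shut and the steel shackle is in the brass lock over the tongue, still held down after I let go.

- **Lid:** it met a hard stop at z = 0.0703, where 0.070 was expected, with about 22 N from the closed fingers.
- **Click:** I felt it about 33 mm below the mouth, where the force dropped about 3.5 N. A sharp rise 1.9 mm further down was the stop. The highest force I read on the shackle was about 10 N, against the 35 N limit.
- **Earlier dips:** the force also fell by about 2 N at 23.5 mm and about 4.6 N at 26 mm. No stop followed either, so I took neither for the click.
- **Disagreements:** the stop came 1.9 mm past the click against 1.7 mm stated, within measuring error. I made no upward pull test: when I eased off about 2 mm, the lock still pushed up with 3.4 N.
- **Last picture:** it was taken about half a second after release, with the robot clear. The bar sits at the height for a 33 mm depth, where an uncaught shackle would have sprung up to less than 17 mm. By eye, the spool, screwdriver and green cap look unmoved.

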